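Snap a fresh cartridge into the water-filter coupler

ROBOT

A 6-joint arm with a two-finger parallel gripper is mounted at the origin on the work surface. World frame = base frame: x ahead of the robot, y to its left, z up, the work surface at z = 0. Lengths are in m, angles in rad, forces in N, time in s.
With the tool pointing down it reaches from about 0.35 to 0.775 m from the base axis. Payload 7.3 kg.
Tool frame: the origin (TCP) lies midway between the tips of the shut fingers; the grasp point (between the pads) lies 19 mm behind it (grip_point_offset is the distance from the TCP to the grasp point, in m); z points along the fingers, y is the line along which they close (so a half turn about z gives the same grasp; the last joint's range is limited). The gripper opens to 92 mm and grips with 3 to 60 N. Pads are 19 mm wide; open, the fingers measure 130 mm over their backs; the gripper's body (75 mm by 190 mm) begins 47 mm behind the grasp point.
Start: joints at [1.119, 0.342, 1.524, -0, 1.275, -0.146], TCP at [0.158, 0.501, 0.227] pointing down, gripper open.
Joint ranges: [-2.53, 2.53], [-0.77, 2.02], [0.04, 2.7], [-1, 4.14], [0.28, 2.66], [-3.11, 3.11]. Speed limits (rad/s): [2.57, 2.57, 3.14, 3.14, 3.14, 3.14].

INTERFACE

Orientations are given as a unit quaternion [w, x, y, z].
In Python, from workcell import get_state, camera, camera_model, close_job, grip_point_offset gives the robot as it stands.
- The arm moves only by the tool apply_moves, never from a script. Its argument "commands" is text: rows parted by semicolons, each of 7 numbers parted by spaces: the shift along the tool's x, y, z in units of 50 mm (1.0 is 50 mm), then the turn, a rotation vector about the tool's x, y, z in units of 6 degrees (1.0 is 6 degrees), then the closure, from -1 (fully open) to 1 (shut). In form: x y z ax ay az fingers; .... A call has 1 to 10 rows; each row is the pose to reach, as a shift and turn from the pose commanded when the call began, along the tool's axes at that moment; what a row does not reach only later rows make up. A row lasts 1/10 s, in which the tool goes at most 50 mm and 8.59 degrees, less where a joint would pass 70% of its speed; a pose out of reach is approached as far as the arm can. A call with a gripper value outside its range is refused whole. The fingers move at their own pace and stop on an object; the grip force is fixed at half the most. Time passes only in rows, so rows that repeat a pose let the fingers close. It gives the time, the measured TCP pose, the force, the opening and the grip force at its end, in the units of the state.
- get_state(): the state, without advancing time (a new reading comes with each control period).
- camera(name): name is "scene" or "top" or "wrist"; returns the picture (420x560x3 uint8, blue, green, red); there is no depth.
- camera_model(name): a dict with "intrinsics" (3x3 intrinsics, pixels), "xyz" and "orientation" of the camera in the world. Camera axes: x right, y down, z forward; pixel columns grow to the right and rows downward; lengths in m; the calibration is good to about 2 mm. A picture is of the moment at which its call begins: read the wrist's pose just before it. camera_model takes no time and is no camera call; for the wrist camera it gives the pose at the moment of the call.
- close_job(): hands the job in; it is judged then, once.
The state is a dict: "t": time; "joint_pos": joint angles; "joint_velocities": joint speeds; "tau": joint torques, N m; "eef_pos": TCP position; "orientation": TCP orientation; "wrist_force": force on the tool from outside, world axes, zero at the start; "moment": the same for the moment, N m; "width": opening from 0.0 (shut) to 1.0 (fully open); "grasp_force": force on a finger pad.
Only numpy, scipy, OpenCV 4.12 (cv2) and the standard library are available. Lean on these libraries where they do the work, as an engineer would, in place of code of your own. Each camera call takes 0.05 s, during which the arm holds its last target. There are 200 camera calls.

TASK

Fit the fresh filter cartridge (the one that ends in a grooved plug) to the filter head: pull the coupler's sleeve back towards the head until it stays back by itself, then push the plug gently home in the coupler until the sleeve springs forward again and locks it. Leave the cartridge locked in the coupler, let go of it, and leave the other things on the counter where they are.

Things in the scene. Friction and masses are not known exactly. Their poses are not given: they have to be found in the camera images.
- head: Water-filter head, fixed: steel base plate 130 x 120 x 12 mm (x -30 to +100 mm), white block 62 x 100 mm, top at z = 113 mm, front face at x = 0. Origin: on the counter under the middle of that face. Own x: level, the way the plug is pushed in and the sleeve pulled back; z up. A brass coupler barrel 31 mm across stands out of the block along -x, axis at y = 0, z = 85 mm.
- mouth (a point): Nominal centre of the coupler's open mouth, at (-75, 0, 85) mm in the head's frame and turned like it. The barrel is clamped up to 12 mm before or behind this along x (fixed during a run, not in any pose: find it by touch or sight; sleeve and valve shift with it). Bore 21 mm wide, 36 mm deep, without a chamfer.
- sleeve_mid (a point): Nominal middle of the steel sleeve when forward, 17 mm behind point mouth on the same axis (same offset of up to 12 mm). Sleeve: round the barrel, 30 mm long, 45 mm across its rims, with two upright flats 46 mm apart (30 mm long, 18 mm high, facing the head's +y and -y) to grip from above.
- sleeve (a joint): How far the sleeve is pulled back along the head's +x, m: 0 forward, 0.014 at its stop. Its spring pushes forward with 2.2 N at 0 and 4 N at the stop. Bore empty: pulled beyond 0.011 and let go, it stays caught at about 0.01, since the valve has stepped under the claws. While the sleeve is forward, two claws block the bore 13 mm behind the mouth.
- valve (a joint): Spring-loaded valve in the bore, position along the head's +x, m: about 0 at the start; -0.008 once stepped forward under the claws (face 11 mm behind the mouth); about 0.012 with the plug fully home. Pushing the plug home takes 4 to 11 N. Within 1.5 mm of home (body's front face on the mouth) the claws drop in the groove and the sleeve springs forward.
- cartridge: Fresh cartridge, 0.14 to 0.24 kg, lying level: white squared body 80 mm long (own x -40 to +40 mm), 46 mm wide (y), 46 mm high, grey plug at its +x end. Origin: centre of the body's underside. Plug along x at z = 23 mm, 31 mm long, 19 mm across, with a groove 11 mm across 11.5 to 20.5 mm from the body (edges bevelled); the last 4 mm taper to 12 mm.
- grip (a point): Centre of the fresh cartridge's body, where to grip it across its 46 mm width.
- plug_tip (a point): End of the fresh cartridge's plug, on its axis, 71 mm ahead of point grip along the cartridge's x.
- spent: Spent cartridge, same white body (80 x 46 x 46 mm) but ending in a plain round cap 36 mm across, 12 mm long; bystander. Origin: centre of the underside of the body.
- mug: Mug, 80 mm across, 85 mm high; bystander. Origin: centre of its underside.
- spoon: Spoon lying on the counter; bystander.
- soap: Soap bottle, 60 mm across, 170 mm high; bystander. Origin: centre of its underside.
- jar: Jar, 64 mm across, 80 mm high; bystander. Origin: centre of its underside.
- cap: Small rubber cap, 40 mm across, 16 mm high; bystander. Origin: centre of its underside.
- bowl: Bowl, 140 mm across, 55 mm high; bystander. Origin: centre of its underside.
There are look-alikes about, which are no part of the job. What is shaped like the head but green is not meant. Leave any orange or red look-alike of the cartridge alone.

How it is judged:
By the outcome, as a careful person would: the job done as asked, in the order asked, and still so for the second after the job is handed in, with the robot touching nothing.
It also fails if it takes over 62 s, if anything falls off the work surface, if the arm or the gripper's body presses on something with over 40 N, if the wrist force passes 120 N, or if a joint passes its speed limit or range.

## Working session

There is one attempt and no reset: what is moved stays moved. The work goes in short steps, Python scripts to look and compute and a tool call to move; the robot and the scene stay as the last step left them, time stands still between calls to the robot, and variables do not carry over. Pictures are saved under pics/ and viewed, at most 10 in all, crops included, and the job is handed in when it is done.

Besides the shell and the picture viewer there is one more tool, called after "Emit:" in YAML: its name, and indented under it one key for each argument. apply_moves: Moves the arm, as the interface text tells. Its arguments: {"type":"object","properties":{"commands":{"type":"string"}},"required":["commands"]}

```bash
mkdir -p pics; ls
python3 - <<'E'
from workcell import *
import cv2,json
print(get_state()); print(grip_point_offset)
for n in("scene","top"):
    cv2.imwrite(f"pics/{n}0.png",camera(n)); print(n,camera_model(n))
E
```

```text
pics
{'t': 0.0, 'joint_pos': array([ 1.11900378e+00,  3.42726489e-01,  1.52502415e+00, -1.48646084e-05,
        1.27538395e+00, -1.46018820e-01]), 'joint_velocities': array([ 1.32828448e-03,  4.59674907e-05, -3.73405326e-04, -1.43836141e-03,
       -8.17593163e-04, -8.91234723e-04]), 'tau': array([-5.51544508e-04, -4.31241131e+01, -2.44224590e+01,  7.17566279e-02,
        5.58353914e-02, -1.20331633e-04]), 'eef_pos': array([0.15785432, 0.50027983, 0.22604052]), 'orientation': array([-2.20236854e-04,  1.52289765e-01,  9.88335587e-01, -7.38875576e-04]), 'wrist_force': array([ 0.28967538, -0.40979549, -0.08857911]), 'moment': array([ 0.00409595, -0.05332031,  0.03198098]), 'grasp_force': 0.0, 'width': 0.9975485688084125}
0.0188
scene {'intrinsics': array([[385.95624445,   0.        , 278.62336902],
       [  0.        , 385.95624445, 208.43727577],
       [  0.        ,   0.        ,   1.        ]]), 'xyz': array([ 1.22272853, -0.4682781 ,  0.6554093 ]), 'orientation': array([-0.40609293,  0.77530765,  0.4264594 , -0.22829579])}
top {'intrinsics': array([[442.45853423,   0.        , 277.08632638],
       [  0.        , 442.45853423, 208.167627  ],
       [  0.        ,   0.        ,   1.        ]]), 'xyz': array([ 0.36387638, -0.0162961 ,  1.1484958 ]), 'orientation': array([ 0.05363632, -0.69563992,  0.71470874, -0.04898629])}
```

View pics/top0.png

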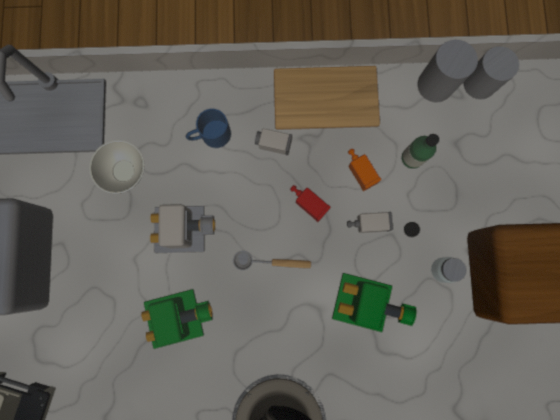

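View pics/scene0.png

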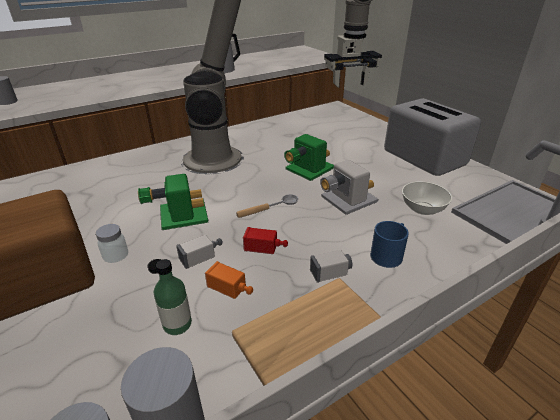

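The top view shows the head at about (180,228) with its coupler to the right, near (207,225). The fresh cartridge is at (375,222) with its plug to the left. I'll zoom in on both.

Run:
```python
import cv2,numpy as np
im=cv2.imread("pics/top0.png")
a=cv2.resize(im[190:262,140:230],None,fx=8,fy=8,interpolation=cv2.INTER_CUBIC)
b=cv2.resize(im[190:262,335:425],None,fx=8,fy=8,interpolation=cv2.INTER_CUBIC)
cv2.imwrite("pics/c1.png",a);cv2.imwrite("pics/c2.png",b)
```

```text
(no output)
```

View pics/c1.png

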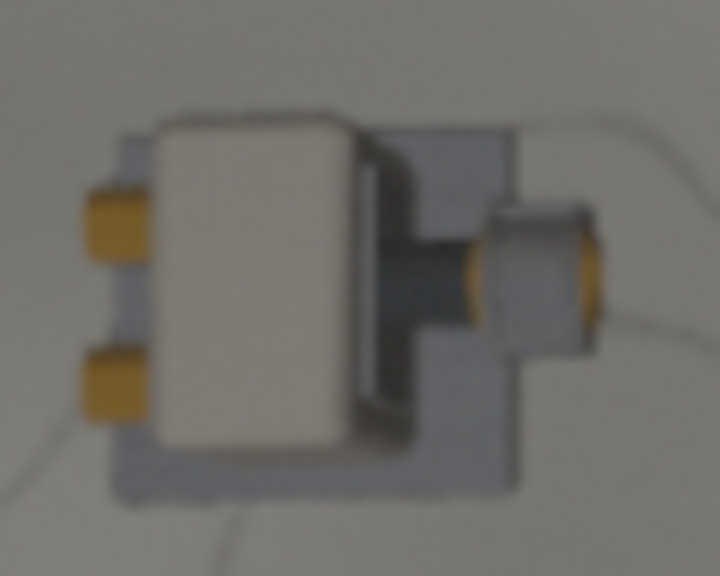

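View pics/c2.png

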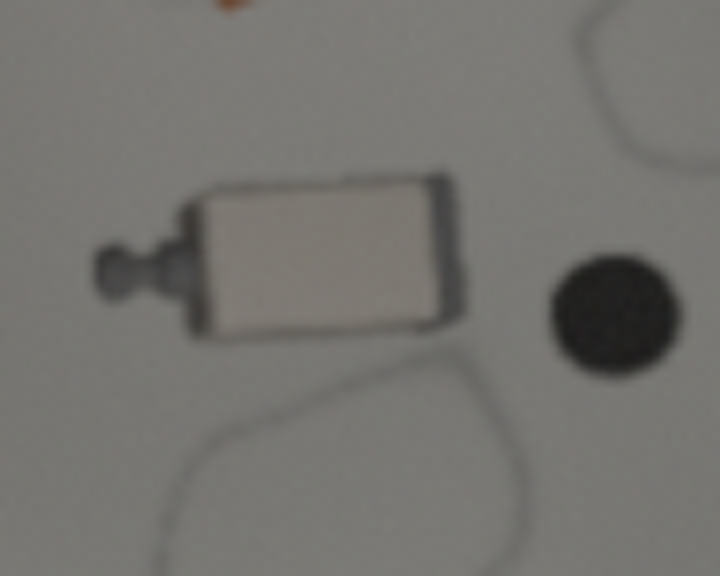

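```bash
cat > h.py <<'E'
import numpy as np
from scipy.spatial.transform import Rotation as R
from scipy.optimize import least_squares
from workcell import *
def q2R(q): return R.from_quat([q[1],q[2],q[3],q[0]]).as_matrix()
def proj(P,m):
    p=(np.atleast_2d(P)-m["xyz"])@q2R(m["orientation"]); uv=p@m["intrinsics"].T; return uv[:,:2]/uv[:,2:]
def ray(px,m,z):
    d=q2R(m["orientation"])@np.linalg.solve(m["intrinsics"],[px[0],px[1],1]); return m["xyz"]+d*(z-m["xyz"][2])/d[2]
def crop(c,o,s=8): return (np.asarray(c,float)+.5)/s-.5+np.asarray(o)
def world(L,p): c,s=np.cos(p[2]),np.sin(p[2]); L=np.atleast_2d(L); return np.c_[p[0]+c*L[:,0]-s*L[:,1],p[1]+s*L[:,0]+c*L[:,1],L[:,2]]
def fit(L,px,m,p0): 
    r=least_squares(lambda p:(proj(world(L,p),m)-px).ravel(),p0); return r.x,np.round(r.fun.reshape(-1,2),2)
E
python3 - <<'E'
from h import *
m=camera_model("top")
o=(140,190)
px=crop([(153,122),(355,122),(355,448),(155,450),(518,128),(518,495),(118,132),(112,504)],o)
for z in(.113,): print([ray(p,m,z).round(4) for p in px[:4]])
print([ray(p,m,.012).round(4) for p in px[4:]])
L=np.array([(62,-50,113),(0,-50,113),(0,50,113),(62,50,113),(-30,-60,12),(-30,60,12),(100,-60,12),(100,60,12)])/1e3
# head y when x=+y world: head y = -x world
L[:,1]*=1
p,r=fit(L,px,m,[.35,.2,1.57]);print(p,r)
c=crop([(488,280),(597,280),(603,280),(540,205),(540,354)],o)
print([ray(q,m,.085).round(4) for q in c])
print("mouth nominal",world([-.075,0,.085],p))
o=(335,190)
px=crop([(185,190),(452,174),(464,320),(195,340)],o)
print([ray(q,m,.046).round(4) for q in px],ray(crop((94,272),o),m,.023))
L=np.array([(40,-23,46),(-40,-23,46),(-40,23,46),(40,23,46),(71,0,23)])/1e3
px=np.vstack([px,crop((94,272),o)])
p,r=fit(L,px,m,[.3,-.2,1.57]);print(p,r)
E
```

```text
[array([0.5313, 0.2692, 0.113 ]), array([0.5296, 0.2092, 0.113 ]), array([0.433 , 0.2088, 0.113 ]), array([0.434 , 0.2674, 0.113 ])]
[array([0.5423, 0.1781, 0.012 ]), array([0.4233, 0.1784, 0.012 ]), array([0.5446, 0.3084, 0.012 ]), array([0.424 , 0.3087, 0.012 ])]
[0.48259259 0.20799399 1.5667431 ] [[-0.23 -0.65]
 [ 0.6  -1.27]
 [ 0.26  0.19]
 [-1.19  0.54]
 [ 0.13 -0.07]
 [ 0.07  0.34]
 [ 0.26  0.6 ]
 [ 0.18  0.37]]
[array([0.4846, 0.1748, 0.085 ]), array([0.4837, 0.1418, 0.085 ]), array([0.4836, 0.14  , 0.085 ]), array([0.507, 0.159, 0.085]), array([0.4617, 0.1591, 0.085 ])]
mouth nominal [[0.4822886  0.13299461 0.085     ]]
[array([ 0.5066, -0.2131,  0.046 ]), array([ 0.5094, -0.297 ,  0.046 ]), array([ 0.4633, -0.2978,  0.046 ]), array([ 0.4594, -0.2137,  0.046 ])] [ 0.48399081 -0.18678452  0.023     ]
[ 0.48489168 -0.25583369  1.59711864] [[ 0.86 -0.11]
 [-0.68  0.18]
 [-0.53  0.17]
 [ 1.07 -0.62]
 [-0.74  0.4 ]]
```

```bash
cat >> h.py <<'E'
def plan(xyz,yaw=np.pi/2,st=None):
    """shift (50 mm) and turn (6 deg) in tool axes to TCP xyz, tool down, tool x at heading yaw"""
    st=st or get_state(); A=q2R(st["orientation"])
    B=np.array([[np.cos(yaw),np.sin(yaw),0],[np.sin(yaw),-np.cos(yaw),0],[0,0,-1]]).T
    d=A.T@(np.array(xyz)-st["eef_pos"])/.05; r=R.from_matrix(A.T@B).as_rotvec()/np.radians(6)
    print("t",round(st["t"],2),"pos",st["eef_pos"].round(4),"F",st["wrist_force"].round(1),"w",round(st["width"],3),"| shift",d.round(3),"turn",r.round(3))
E
python3 -c "
from h import *
plan([.484,.157,.2])"
```

```text
t 0.1 pos [0.1579 0.5003 0.2261] F [ 0.6 -0.2  0.8] w 1.0 | shift [-8.288 -4.584  0.527] turn [-1.200e-02  6.000e-03  1.208e+01]
```

Emit:
apply_moves:
  commands: "-8.288 -4.584 0.527 0 0 12.08 -1;-8.288 -4.584 0.527 0 0 12.08 -1;-8.288 -4.584 0.527 0 0 12.08 -1;-8.288 -4.584 0.527 0 0 12.08 -1;-8.288 -4.584 0.527 0 0 12.08 -1;-8.288 -4.584 0.527 0 0 12.08 -1;-8.288 -4.584 0.527 0 0 12.08 -1;-8.288 -4.584 0.527 0 0 12.08 -1;-8.288 -4.584 0.527 0 0 12.08 -1;-8.288 -4.584 0.527 0 0 12.08 -1"

```text
t: 1.1
eef_pos: [0.4863, 0.1542, 0.1997]
orientation: [0.0, 0.709, 0.705, -0.0]
wrist_force: [0.8, 0.8, 0.4]
width: 1.001
grasp_force: 0.0
```

Run:
```python
from h import *
import cv2,pickle
plan([.484,.157,.2])
m=camera_model("wrist"); im=camera("wrist"); cv2.imwrite("pics/w1.png",im); pickle.dump(m,open("w1.pkl","wb")); print(m["xyz"]); print(q2R(m["orientation"]).round(2))
print("mouth",proj([[.484,.14,.085],[.484,.157,.1075]],m))
plan([.484,.157,.2])
```

```text
t 1.1 pos [0.4863 0.1542 0.1997] F [0.8 0.8 0.4] w 1.001 | shift [ 0.055 -0.046 -0.005] turn [-0.001  0.007 -0.047]
[0.48685315 0.22761452 0.35800968]
[[ 1.   -0.   -0.  ]
 [-0.01 -0.96 -0.28]
 [ 0.    0.28 -0.96]]
mouth [[275.5213842  212.76498283]
 [275.11843064 200.59469837]]
t 1.15 pos [0.4878 0.1528 0.1995] F [ 1.5 -1.9  0.7] w 1.001 | shift [ 0.083 -0.076 -0.011] turn [ 0.008  0.016 -0.043]
```

View pics/w1.png

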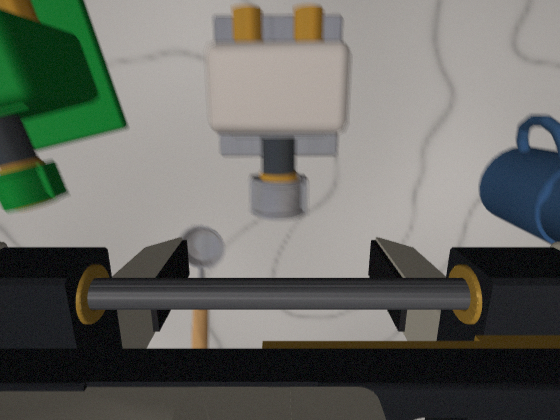

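The wrist picture shows the sleeve at columns 250–307, rows 172–216, centred at (278,195). That is within about 2 mm of the estimate. I'll let the arm settle there, then go down.

Emit:
apply_moves:
  commands: "0 0 0 0 0 0 -1;0 0 0 0 0 0 -1;0 0 0 0 0 0 -1"

```text
t: 1.45
eef_pos: [0.4833, 0.1583, 0.2004]
orientation: [-0.0, 0.707, 0.708, -0.0]
wrist_force: [-0.1, 0.3, -0.6]
width: 1.002
grasp_force: 0.0
```

Run:
```python
from h import *
import cv2
plan([.485,.157,.066])
m=camera_model("wrist"); im=camera("wrist")
cv2.imwrite("pics/w2.png",cv2.resize(im[100:240,180:360],None,fx=4,fy=4,interpolation=cv2.INTER_CUBIC))
print("mouth",proj([[.484,.14,.085],[.484,.157,.1075],[.484-.0225,.142,.085],[.484+.0225,.142,.085],[.484-.05,.208,.113],[.484+.05,.208,.113]],m))
```

```text
t 1.45 pos [0.4833 0.1583 0.2004] F [-0.1  0.3 -0.6] w 1.002 | shift [-0.027  0.034  2.688] turn [-0.004 -0.002  0.015]
mouth [[278.96072845 217.27204037]
 [279.03947899 205.60493759]
 [252.38158195 214.99225745]
 [305.54721396 215.06580151]
 [209.13965296 139.20384824]
 [349.22427061 139.40737505]]
```

View pics/w2.png

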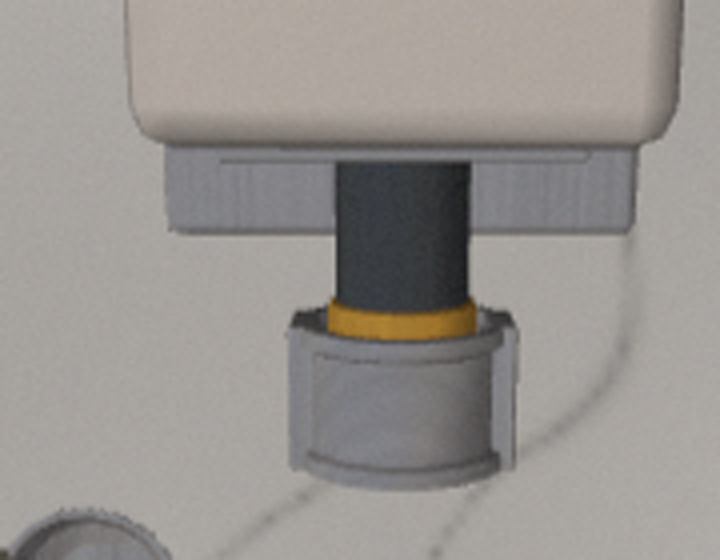

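The sleeve flats lie at columns 252.5–309, so the axis is at x ≈ 0.485. The sleeve's front end is at row 217, so y ≈ 0.141. Going down to grip.

Emit:
apply_moves:
  commands: "-0.02 0.02 0.8 0 0 0 -1;-0.02 0.02 1.6 0 0 0 -1;-0.02 0.02 2.2 0 0 0 -1;-0.02 0.02 2.68 0 0 0 -1;-0.02 0.02 2.68 0 0 0 -1;-0.02 0.02 2.68 0 0 0 -1;-0.02 0.02 2.68 0 0 0 -1"

```text
t: 2.2
eef_pos: [0.4861, 0.1569, 0.068]
orientation: [0.001, 0.707, 0.707, 0.001]
wrist_force: [0.2, 0.6, 0.5]
width: 1.0
grasp_force: 0.0
```

Run:
```python
from h import *
plan([.485,.157,.066])
```

```text
t 2.2 pos [0.4861 0.1569 0.068 ] F [0.2 0.6 0.5] w 1.0 | shift [ 0.001 -0.022  0.039] turn [ 0.027 -0.005  0.007]
```

Grip the sleeve by closing gradually.

Emit:
apply_moves:
  commands: "0 0 0.03 0 0 0 0;0 0 0.03 0 0 0 0;0 0 0.03 0 0 0 0.1;0 0 0.03 0 0 0 0.2;0 0 0.03 0 0 0 0.2;0 0 0.03 0 0 0 0.2"

```text
t: 2.8
eef_pos: [0.4852, 0.1563, 0.0649]
orientation: [-0.0, 0.707, 0.707, 0.0]
wrist_force: [0.6, -0.6, -0.4]
width: 0.529
grasp_force: 0.0
```

Emit:
apply_moves:
  commands: "0 0 0 0 0 0 0.3;0 0 0 0 0 0 0.3;0 0 0 0 0 0 0.3;0 0 0 0 0 0 0.3;0 0 0 0 0 0 0.3"

```text
t: 3.3
eef_pos: [0.4847, 0.1564, 0.0648]
orientation: [-0.0, 0.707, 0.707, -0.0]
wrist_force: [-4.2, 0.4, 3.3]
width: 0.499
grasp_force: 30.0
```

Emit:
apply_moves:
  commands: "0.03 -0.01 0 0 0 0 0.3;0.06 -0.01 0 0 0 0 0.3;0.09 -0.01 0 0 0 0 0.3;0.12 -0.01 0 0 0 0 0.3;0.15 -0.01 0 0 0 0 0.3;0.18 -0.01 0 0 0 0 0.3;0.21 -0.01 0 0 0 0 0.3;0.24 -0.01 0 0 0 0 0.3;0.26 -0.01 0 0 0 0 0.3;0.26 -0.01 0 0 0 0 0.3"

```text
t: 4.3
eef_pos: [0.4846, 0.1694, 0.0648]
orientation: [-0.0, 0.707, 0.707, -0.0]
wrist_force: [-3.3, -3.9, 2.1]
width: 0.497
grasp_force: 30.0
```

Emit:
apply_moves:
  commands: "0 0 0 0 0 0 0.3;0 0 0 0 0 0 0.3"

```text
t: 4.5
eef_pos: [0.4847, 0.1693, 0.0648]
orientation: [-0.0, 0.707, 0.707, -0.0]
wrist_force: [-3.5, -4.0, 1.1]
width: 0.5
grasp_force: 30.0
```

Emit:
apply_moves:
  commands: "0 0 0 0 0 0 -0.2;0 0 0 0 0 0 -0.5;0 0 0 0 0 0 -0.5;0 0 0 0 0 0 -0.5;0 -0 -1 0 0 0 -0.5;0 0 -2 0 0 0 -0.5;0 0 -2.7 0 0 0 -0.5;0 0 -2.7 0 0 0 -0.5;0 0 -2.7 0 0 0 -0.5"

```text
t: 5.4
eef_pos: [0.485, 0.1695, 0.2004]
orientation: [0.0, 0.707, 0.707, 0.001]
wrist_force: [1.4, -0.6, -0.3]
width: 0.748
grasp_force: 0.0
```

Run:
```python
from h import *
import cv2
plan([.485,-.2558,.21])
m=camera_model("wrist"); im=camera("wrist")
cv2.imwrite("pics/w3.png",cv2.resize(im[100:260,180:360],None,fx=3,fy=3,interpolation=cv2.INTER_CUBIC))
for x in (-.023,.023):print(proj([[.4845+x,.142,.094],[.4845+x,.152,.094],[.4845,.14,.085]],m))
```

```text
t 5.4 pos [0.485  0.1695 0.2004] F [ 1.4 -0.6 -0.3] w 0.748 | shift [-8.506e+00  1.000e-03 -1.970e-01] turn [ 0.018 -0.005  0.   ]
[[249.63991939 231.26138088]
 [249.35505865 219.84631037]
 [277.3679465  229.67885467]]
[[305.06271459 231.21140187]
 [305.3228362  219.79981401]
 [277.3679465  229.67885467]]
```

View pics/w3.png

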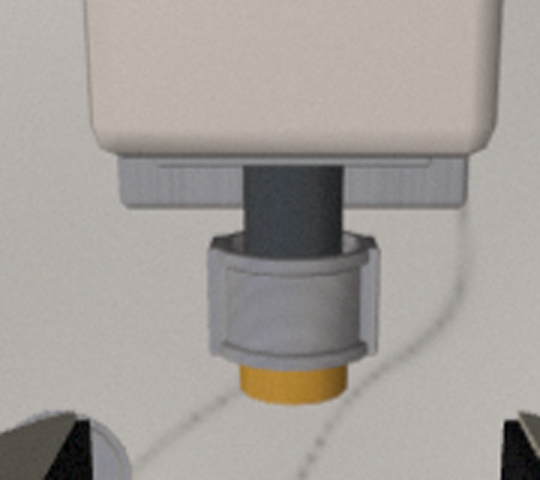

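The sleeve stays back: its front is at row 218, about 10 mm further back than before, and the brass mouth shows at (278,230). Now the cartridge.

Emit:
apply_moves:
  commands: "-8.506 0 -0.1 0 0 -0.25 -1;-8.506 0 -0.1 0 0 -0.25 -1;-8.506 0 -0.1 0 0 -0.25 -1;-8.506 0 -0.1 0 0 -0.25 -1;-8.506 0 -0.1 0 0 -0.25 -1;-8.506 0 -0.1 0 0 -0.25 -1;-8.506 0 -0.1 0 0 -0.25 -1;-8.506 0 -0.1 0 0 -0.25 -1;-8.506 0 -0.1 0 0 -0.25 -1;-8.506 0 -0.1 0 0 -0.25 -1"

```text
t: 6.45
eef_pos: [0.4837, -0.259, 0.2025]
orientation: [-0.001, 0.699, 0.715, -0.0]
wrist_force: [-0.2, 0.3, 0.4]
width: 0.998
grasp_force: 0.0
```

Emit:
apply_moves:
  commands: "0 0 0 0 0 0 -1;0 0 0 0 0 0 -1;0 0 0 0 0 0 -1;0 0 0 0 0 0 -1"

```text
t: 6.85
eef_pos: [0.4849, -0.2548, 0.2049]
orientation: [-0.0, 0.697, 0.717, 0.0]
wrist_force: [0.5, 1.0, -0.5]
width: 0.997
grasp_force: 0.0
```

Run:
```python
from h import *
import cv2
plan([.485,-.2558,.008],1.597)
m=camera_model("wrist"); im=camera("wrist")
cv2.imwrite("pics/w4.png",im)
p=[.4849,-.2558,1.597]
print(proj(world(np.array([(40,-23,46),(-40,-23,46),(-40,23,46),(40,23,46),(71,0,23)])/1e3,p),m).round(1))
```

```text
t 6.85 pos [ 0.4849 -0.2548  0.2049] F [ 0.5  1.  -0.5] w 0.997 | shift [-2.000e-02  1.000e-03  3.938e+00] turn [ 0.001 -0.002  0.015]
[[303.1 143.5]
 [301.4 225. ]
 [254.9 225. ]
 [253.3 143.4]
 [278.3 108.4]]
```

View pics/w4.png

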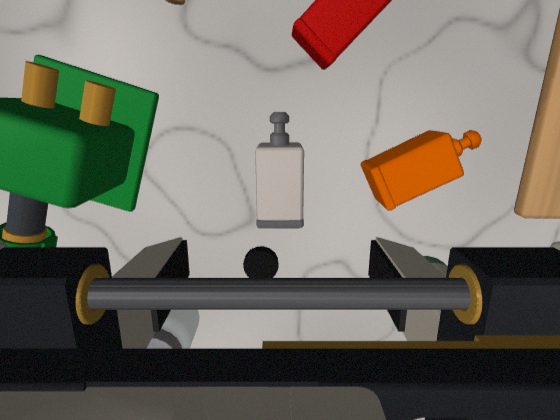

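Run:
```python
from h import *
m=camera_model("wrist")
for q in [(133,105),(125,160),(75,207)]: print(ray(q,m,.113).round(3))
for q in [(158,95),(133,210)]: print(ray(q,m,.012).round(3))
for q in [(364,165),(390,210)]: print(ray(q,m,.046).round(3))
t=camera_model("top")
for q in [(393,290),(387,331)]: print('top',ray(q,t,.113).round(3))
```

```text
[ 0.38  -0.185  0.113]
[ 0.371 -0.224  0.113]
[ 0.329 -0.261  0.113]
[ 0.364 -0.176  0.012]
[ 0.329 -0.295  0.012]
[ 0.565 -0.234  0.046]
[ 0.595 -0.278  0.046]
top [ 0.318 -0.273  0.113]
top [ 0.227 -0.253  0.113]
```

Emit:
apply_moves:
  commands: "-0.04 0 0.8 0 0 0 -0.5;-0.04 0 1.6 0 0 0 -0.5;-0.04 0 2.4 0 0 0 -0.5;-0.04 0 3.0 0 0 0 -0.5;-0.04 0 3.4 0 0 0 -0.5;-0.04 0 3.7 0 0 0 -0.5;-0.04 0 3.9 0 0 0 -0.5;-0.04 0 3.93 0 0 0 -0.5;-0.04 0 3.93 0 0 0 -0.5;-0.04 0 3.93 0 0 0 -0.5"

```text
t: 7.9
eef_pos: [0.4853, -0.2582, 0.0092]
orientation: [0.001, 0.698, 0.716, 0.0]
wrist_force: [-0.0, 0.1, -0.5]
width: 0.751
grasp_force: 0.0
```

Emit:
apply_moves:
  commands: "0 0 0 0 0 0 0;0 0 0 0 0 0 0.1;0 0 0 0 0 0 0.3;0 0 0 0 0 0 0.3;0 0 0 0 0 0 0.3;0 0 0 0 0 0 0.3"

```text
t: 8.5
eef_pos: [0.4851, -0.2581, 0.0087]
orientation: [0.0, 0.698, 0.716, 0.0]
wrist_force: [1.3, 0.5, 4.3]
width: 0.501
grasp_force: 30.0
```

Emit:
apply_moves:
  commands: "0 0 -0.5 0 0 0 0.3;0 0 -1.2 0 0 0 0.3;0 0 -2 0 0 0 0.3;0 0 -2.4 0 0 0 0.3;0 0 -2.4 0 0 0 0.3;0 0 -2.4 0 0 0 0.3"

```text
t: 9.1
eef_pos: [0.4842, -0.2576, 0.1273]
orientation: [-0.001, 0.698, 0.716, -0.0]
wrist_force: [0.2, 0.8, -2.1]
width: 0.5
grasp_force: 30.0
```

Run:
```python
from h import *
plan([.4848,.035,.1],1.567)
```

```text
t 9.1 pos [ 0.4842 -0.2576  0.1273] F [ 0.2  0.8 -2.1] w 0.5 | shift [5.848 0.166 0.552] turn [-0.011 -0.009  0.286]
```

Emit:
apply_moves:
  commands: "0.7 0.166 0 0 0 0.28 0.3;1.4 0.166 0 0 0 0.28 0.3;2.1 0.166 0 0 0 0.28 0.3;2.8 0.166 0 0 0 0.28 0.3;3.5 0.166 0.2 0 0 0.28 0.3;4.2 0.166 0.4 0 0 0.28 0.3;4.9 0.166 0.55 0 0 0.28 0.3;5.5 0.166 0.55 0 0 0.28 0.3;5.85 0.166 0.55 0 0 0.28 0.3;5.85 0.166 0.55 0 0 0.28 0.3"

```text
t: 10.1
eef_pos: [0.4836, 0.0367, 0.0987]
orientation: [-0.002, 0.707, 0.707, -0.001]
wrist_force: [-0.7, -0.1, -2.1]
width: 0.503
grasp_force: 30.0
```

Emit:
apply_moves:
  commands: "0 0 0.3 0 0 0 0.3;0 0 0.6 0 0 0 0.3;0 0 0.6 0 0 0 0.3;0 0 0.6 0 0 0 0.3;0 0 0.6 0 0 0 0.3"

```text
t: 10.6
eef_pos: [0.4856, 0.0342, 0.0711]
orientation: [0.0, 0.708, 0.706, 0.0]
wrist_force: [0.3, 1.0, -2.2]
width: 0.501
grasp_force: 30.0
```

Run:
```python
from h import *
import cv2
plan([.4848,.06,.0707],1.567)
a=camera("wrist");b=camera("scene")
a=cv2.resize(a[60:320,160:400],None,fx=2,fy=2); b=cv2.resize(b[150:230,290:400],(396,288),interpolation=cv2.INTER_CUBIC)
c=np.zeros((520,800,3),np.uint8); c[:,:480]=a; c[:288,480:]=b[:, :320]
cv2.imwrite("pics/w5.png",c)
```

```text
t 10.6 pos [0.4856 0.0342 0.0711] F [ 0.3  1.  -2.2] w 0.501 | shift [ 0.515 -0.019  0.007] turn [ 0.003 -0.     0.001]
```

View pics/w5.png

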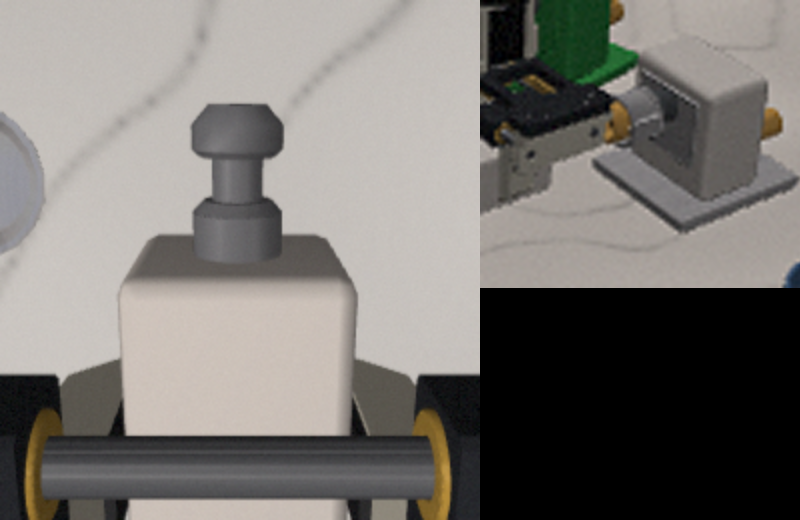

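The plug is level and straight at column 278, with the cartridge sitting square in the gripper. I'll advance slowly.

Emit:
apply_moves:
  commands: "0.2 -0.01 0 0 0 0 0.3;0.4 -0.01 0 0 0 0 0.3;0.55 -0.01 0 0 0 0 0.3;0.6 -0.01 0 0 0 0 0.3;0.65 -0.01 0 0 0 0 0.3;0.7 -0.01 0 0 0 0 0.3;0.75 -0.01 0 0 0 0 0.3;0.8 -0.01 0 0 0 0 0.3;0.8 -0.01 0 0 0 0 0.3"

```text
t: 11.6
eef_pos: [0.485, 0.0748, 0.0709]
orientation: [-0.0, 0.708, 0.706, 0.0]
wrist_force: [0.2, 0.6, -2.2]
width: 0.501
grasp_force: 30.0
```

Emit:
apply_moves:
  commands: "0.03 0 0 0 0 0 0.3;0.06 0 0 0 0 0 0.3;0.09 0 0 0 0 0 0.3;0.12 0 0 0 0 0 0.3;0.15 0 0 0 0 0 0.3;0.18 0 0 0 0 0 0.3;0.18 0 0 0 0 0 0.3"

```text
t: 12.3
eef_pos: [0.4851, 0.0827, 0.071]
orientation: [0.001, 0.708, 0.706, -0.001]
wrist_force: [-0.7, -7.0, -1.4]
width: 0.501
grasp_force: 30.0
```

Emit:
apply_moves:
  commands: "0.02 0 0 0 0 0 0.3;0.04 0 0 0 0 0 0.3;0.06 0 0 0 0 0 0.3;0.08 0 0 0 0 0 0.3;0.1 0 0 0 0 0 0.3;0.1 0 0 0 0 0 0.3"

```text
t: 12.9
eef_pos: [0.4851, 0.0873, 0.071]
orientation: [0.001, 0.708, 0.706, -0.001]
wrist_force: [-0.9, -8.5, -0.3]
width: 0.502
grasp_force: 30.0
```

Emit:
apply_moves:
  commands: "0.02 0 0 0 0 0 0.3;0.04 0 0 0 0 0 0.3;0.06 0 0 0 0 0 0.3;0.08 0 0 0 0 0 0.3;0.1 0 0 0 0 0 0.3;0.12 0 0 0 0 0 0.3;0.14 0 0 0 0 0 0.3;0.16 0 0 0 0 0 0.3;0.18 0 0 0 0 0 0.3;0.2 0 0 0 0 0 0.3"

```text
t: 13.9
eef_pos: [0.4847, 0.0971, 0.0708]
orientation: [0.0, 0.708, 0.706, -0.001]
wrist_force: [-1.6, -9.1, -0.2]
width: 0.502
grasp_force: 30.0
```

Emit:
apply_moves:
  commands: "0.02 0 0 0 0 0 0.3;0.04 0 0 0 0 0 0.3;0.06 0 0 0 0 0 0.3;0.08 0 0 0 0 0 0.3;0.08 0 0 0 0 0 0.3"

```text
t: 14.4
eef_pos: [0.4848, 0.1017, 0.0708]
orientation: [0.0, 0.708, 0.706, -0.001]
wrist_force: [-2.1, -8.5, -1.6]
width: 0.502
grasp_force: 30.0
```

Emit:
apply_moves:
  commands: "0.01 0 0 0 0 0 0.3;0.02 0 0 0 0 0 0.3;0.03 0 0 0 0 0 0.3;0.03 0 0 0 0 0 0.3"

```text
t: 14.8
eef_pos: [0.4848, 0.1017, 0.0708]
orientation: [0.001, 0.708, 0.706, -0.002]
wrist_force: [-2.6, -16.8, 0.4]
width: 0.501
grasp_force: 30.0
```

Emit:
apply_moves:
  commands: "-0.03 0 0 0 0 0 0.3;-0.03 0 0 0 0 0 0.3;-0.03 0 0 0 0 0 0.3"

```text
t: 15.1
eef_pos: [0.4848, 0.1017, 0.0708]
orientation: [0.0, 0.708, 0.706, -0.001]
wrist_force: [-2.0, -8.6, -0.4]
width: 0.498
grasp_force: 30.0
```

Run:
```python
from h import *
import cv2
plan([.4848,.1,.0707],1.567)
a=camera("wrist");m=camera_model("wrist")
print(proj([[.4848-.023,y,.094] for y in (.1447,.1547,.1747,.1847)],m).round(1))
cv2.imwrite("pics/w6.png",cv2.resize(a[20:260,160:400],None,fx=2,fy=2))
```

```text
t 15.1 pos [0.4848 0.1017 0.0708] F [-2.  -8.6 -0.4] w 0.498 | shift [-0.034  0.001  0.002] turn [-0.009  0.015  0.012]
[[221.1 182.7]
 [219.8 158.2]
 [217.2 106. ]
 [215.8  78.2]]
```

View pics/w6.png

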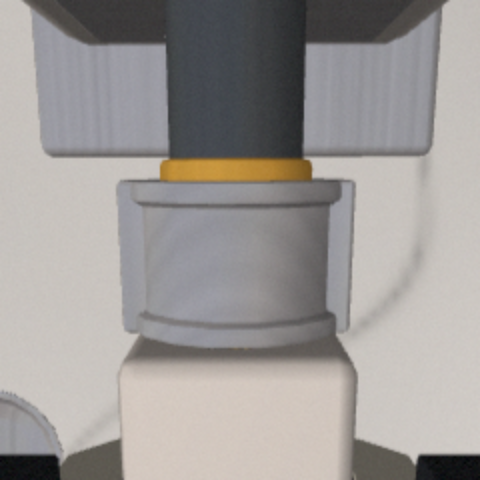

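The sleeve is forward against the body: the flats' front is at row 185 (183 predicted for forward), and brass shows again behind the sleeve. I'll ease back to test the lock, then release.

Emit:
apply_moves:
  commands: "-0.02 0 0 0 0 0 0.3;-0.04 0 0 0 0 0 0.3;-0.06 0 0 0 0 0 0.3;-0.06 0 0 0 0 0 0.3"

```text
t: 15.55
eef_pos: [0.4848, 0.1001, 0.0707]
orientation: [-0.0, 0.708, 0.706, -0.0]
wrist_force: [-2.4, -0.3, -2.7]
width: 0.503
grasp_force: 30.0
```

Emit:
apply_moves:
  commands: "0 0 0 0 0 0 0.2;0 0 0 0 0 0 0;0 0 0 0 0 0 -0.3;0 0 0 0 0 0 -0.5;0 0 0 0 0 0 -0.5;0 0 -0.7 0 0 0 -0.5;0 0 -1.4 0 0 0 -0.5;0 0 -2 0 0 0 -0.5;-0.5 0 -2.4 0 0 0 -0.5;-1 0 -2.4 0 0 0 -0.5"

```text
t: 16.55
eef_pos: [0.4869, 0.0494, 0.1943]
orientation: [0.003, 0.708, 0.707, 0.003]
wrist_force: [0.8, -0.7, -0.1]
width: 0.75
grasp_force: 0.0
```

Emit:
apply_moves:
  commands: "0 0 0 0 0 0 -0.5;0 0 0 0 0 0 -0.5;0 0 0 0 0 0 -0.5;0 0 0 0 0 0 -0.5;0 0 0 0 0 0 -0.5"

```text
t: 17.05
eef_pos: [0.4849, 0.0503, 0.1906]
orientation: [-0.0, 0.708, 0.706, -0.0]
wrist_force: [0.3, -0.8, 0.4]
width: 0.748
grasp_force: 0.0
```

Run:
```python
from h import *
import cv2
a=camera("wrist");m=camera_model("wrist")
print(get_state()["eef_pos"],get_state()["wrist_force"])
u=proj([[.4848,.1417,.1075],[.4848,.1017,.108],[.4848,.0617,.108]],m).round(1);print(u)
# bright white body extent along centre column, and left/right extents
g=a.astype(int); 
c=int(u[0][0]); r0=int(u[0][1])
for r in range(r0-60,min(r0+130,250),6): print(r,g[r,c].tolist(),end=" ")
```

```text
[0.48489652 0.05018605 0.19067091] [-0.02126048  0.09664805  0.59318495]
[[277.7  76.5]
 [277.9 137.3]
 [278.  192.8]]
16 [67, 62, 55] 22 [53, 127, 170] 28 [132, 129, 130] 34 [131, 125, 126] 40 [133, 131, 129] 46 [138, 132, 132] 52 [136, 130, 130] 58 [142, 138, 137] 64 [132, 130, 130] 70 [135, 131, 132] 76 [56, 130, 170] 82 [102, 100, 104] 88 [168, 174, 183] 94 [173, 179, 190] 100 [173, 179, 190] 106 [170, 178, 187] 112 [172, 183, 190] 118 [169, 177, 186] 124 [171, 177, 186] 130 [171, 178, 186] 136 [169, 178, 187] 142 [172, 177, 189] 148 [168, 178, 186] 154 [171, 177, 189] 160 [168, 177, 185] 166 [170, 178, 187] 172 [168, 173, 183] 178 [166, 175, 184] 184 [153, 158, 168] 190 [100, 98, 97] 196 [171, 177, 181] 202 [173, 179, 182]
```

Sleeve rows 26–74 (forward), body rows 84–190, in line with the coupler and held with nothing touching it.

```bash
python3 -c "
from workcell import *
print(close_job())"
```

```text
the job is handed in; nothing more can be done
None
```

The fresh cartridge is locked in the filter head's coupler with its sleeve sprung forward. The gripper has let go and backed away, the other items were left alone, and I handed the job in at about 17 s.

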